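Strip the transit lock, stow it and shut the sliding cover

ROBOT

A 6-joint arm with a two-finger parallel gripper is mounted at the origin on the work surface. World frame = base frame: x ahead of the robot, y to its left, z up, the work surface at z = 0. Lengths are in m, angles in degrees, forces in N, time in s.
With the tool pointing down it reaches from about 0.2 to 0.875 m from the base axis. Payload 3.4 kg.
Tool frame: the origin (TCP) lies at the very end of the fingers, on their centre line; the grasp point (between the pads) lies 19 mm behind it; z points along the fingers, y is the line along which they close (so a half turn about z gives the same grasp; the last joint's range is limited). The gripper opens to 94 mm and grips with 3 to 60 N. Pads are 16 mm wide; open, the fingers measure 119 mm over their backs; the gripper's body (75 mm by 177 mm) begins 78 mm behind the grasp point.
Start: joints at [67.151, 15.808, 86.224, -0, 77.962, -6.933], TCP at [0.158, 0.553, 0.205] pointing down, gripper open.
Joint ranges: [-165.64, 165.64], [-43.16, 119.46], [12.63, 154.43], [-67.54, 247.53], [6.08, 155.33], [-154.97, 154.97]. Speed limits (degrees/s): [147.25, 147.25, 180, 180, 180, 180].

INTERFACE

Orientations are given as a 3x3 rotation matrix whose columns are the frame's x, y, z axes.
In Python, from station import monitor, cams, workorder gives the robot as it stands. The module is installed in compiled form; this text tells all that it offers.
- The arm moves only by the shell command python3 -m jog 'ROWS' [OPENING]. ROWS is JSON, a list of rows, each a list of 2 entries, a list of its own where there are three numbers: the shift along the tool's x, y, z in m, then the turn about the tool's z in rad. A call has 1 to 8 rows; each row is the pose to reach, as a shift and turn from the pose commanded when the call began, along the tool's axes at that moment; what a row does not reach only later rows make up. A row lasts 1/10 s, in which the tool goes at most 50 mm and 8.59 degrees, less where a joint would pass 70% of its speed; a pose out of reach is approached as far as the arm can. A call with a gripper value outside its range is refused whole. OPENING is the opening in per cent of the stroke, from 0 (shut) to 100 (fully open), set as the call begins (- or left out, the last holds). The fingers move at their own pace and stop on an object; the grip force is fixed at half the most. Time passes only in rows, so rows that repeat a pose let the fingers close. It gives the time, the measured TCP pose, the force, the opening and the grip force at its end, in the units of the state.
- monitor.sense(): the state, without advancing time (a new reading comes with each control period).
- cams.get_image(name): name is "scene" or "top" or "wrist"; returns a dict with "pixels" (400x640x3 uint8, red, green, blue), "fx", "fy", "cx", "cy" (pixels), "T" (4x4, takes a point from camera to world coordinates). Camera axes: x right, y down, z forward; pixel columns grow to the right and rows downward; lengths in m; the calibration is good to about 2 mm. A picture is of the moment at which its call begins. There is no depth.
- workorder.job_done(): hands the job in; it is judged then, once.
The state is a dict: "time_s": time; "q": joint angles; "qd": joint speeds; "joint_efforts": joint torques, N m; "tcp_pos": TCP position; "ee_rot": TCP orientation; "wrist_force": force on the tool from outside, world axes, zero at the start; "ft_torque": the same for the moment, N m; "finger_gap": opening from 0.0 (shut) to 1.0 (fully open); "gripper_force": force on a finger pad.
Only numpy, scipy, OpenCV 4.12 (cv2) and the standard library are available. Lean on these libraries where they do the work, as an engineer would, in place of code of your own. Each camera call takes 0.05 s, during which the arm holds its last target. There are 200 camera calls.

TASK

Take the transit lock off the stud on the pump controller piece by piece - first the wing nut, then the spacer, then the bracket - and stow all three inside the controller's compartment. Then slide the compartment's cover fully shut over them. Don't knock the glass gauge tube on the controller and leave the bottle, flange, can and screwdriver where they are.

Things in the scene. Friction and masses are not known exactly. Their poses are not given: they have to be found in the camera images.
- case: Fixed grey pump controller lying on the bench, 190 (its x) by 300 (y) by 60 mm high. Origin: centre of its underside; z up, y = the way the cover slides shut (about world +y; yaw varies). The open-topped compartment is sunk in its deck at x -78 to 12, y 10 to 130 mm. Rails 8 mm higher than the deck run along y at x -95 to -84 and 18 to 28 mm, and an equal end stop at y 138 to 150 mm.
- compartment (a point): Centre of the compartment's floor, 12 mm above the bench; axes as the case. The compartment is 90 mm (x) by 120 mm (y) by 48 mm deep.
- cover (a joint): Slide of the flat aluminium cover, 100 (x) by 132 (y) by 5 mm, on the deck between the rails, upper face 65.5 mm above the bench. 0 = fully shut over the compartment, 0.13 m = fully open (towards the case's -y). Starts at 0.07 to 0.13. Not sprung; it stays where left and moves at about 2.5 N plus 8 N per m/s. It catches on anything sticking up above the deck; its lip catches on the bracket.
- lip (a point): Middle of the cover's upright lip, a bar 85 mm long along the case's x, 6 mm thick, on the cover's leading (+y) edge, rising 19.5 mm above the cover to 85 mm above the bench. The point is 75.5 mm above the bench and moves with the cover. The lip can be pushed from either side along the case's y.
- stud (a point): Foot, on the deck 60 mm above the bench, of a fixed upright steel stud beside the compartment: 8 mm thick, top 106 mm above the bench. A boss of 22 mm diameter, 8 mm high, round its foot carries the bracket. No thread engages: the three parts, stacked bracket, spacer, wing nut from below, lift straight off.
- wingnut_mid (a point): Steel wing nut, topmost on the stud: hub of 24 mm diameter, 14 mm high, 12 mm hole, and two upright wings 6 mm thick reaching 27 mm from the axis, 6 to 22 mm above its underside. Point on the axis, 8 mm above its underside; z is its axis, x points along the wings. 50 g. Starts with its underside 86 mm above the bench, turned any way.
- spacer_mid (a point): Steel spacer ring of 30 mm outer diameter, 12 mm hole, 12 mm high; point at its centre, z its axis. 40 g. Starts under the wing nut, on the bracket, its underside 74 mm above the bench.
- bracket_mid (a point): Middle (half-way up) of the bracket, a flat steel bar 84 mm long (its x), 24 mm wide (y), 6 mm thick (z), about 90 g. It starts lying on the stud's boss and a rail, underside 68 mm above the bench, about along the case's x, its -x end sticking out over the compartment.
- bracket_hole (a point): Centre of the bracket's 12 mm hole, 20 mm along the bracket's +x from its middle; the stud starts in it.
- gauge: Glass gauge tube fixed upright on the controller beside the parked cover: 24 mm in diameter (33 mm at its foot), top 168 mm above the bench. Origin at the centre of its foot, 60 mm above the bench. Fragile: do not knock it.
- bottle: Bystander: white plastic bottle, 60 mm diameter, 170 mm high, standing on the bench by the case; origin at the centre of its underside.
- flange: Bystander: steel vacuum flange stub, 70 mm diameter, 55 mm high; origin at the centre of its underside.
- can: Bystander: bare metal can, 60 mm diameter, 80 mm high; origin at the centre of its underside.
- screwdriver: Bystander: screwdriver with black handle, 160 mm long, lying on the bench along its x; origin near its middle, on the bench.
- wingnut: The same wing nut; origin on its axis, at its underside.
- spacer: The same spacer; origin on its axis, at its underside.
- bracket: The same bracket; origin at its hole, on its underside.
Mind the look-alikes: they are no part of the job. Of the things shaped like the bracket, the bare steel one is meant. What is shaped like the wingnut but pink or turquoise is not meant.

How it is judged (in metres and radians):
On the way, in this order (a step that is already met when the one before it is completed fails the run):
1. the wing nut is off the stud (horizontal distance between wingnut_mid and stud above 0.03 m), for 0.1 s.
2. then the spacer is off the stud (horizontal distance between spacer_mid and stud above 0.03 m), for 0.1 s.
3. then the bracket is off the stud (horizontal distance between bracket_hole and stud above 0.03 m), for 0.1 s.
4. wing nut, spacer and bracket all lie in the compartment (x of wingnut_mid in the frame of case between -0.08 and 0.014 m and y of wingnut_mid in the frame of case between 0.008 and 0.132 m and z of wingnut_mid in the frame of case between 0 and 0.058 m and x of spacer_mid in the frame of case between -0.08 and 0.014 m and y of spacer_mid in the frame of case between 0.008 and 0.132 m and z of spacer_mid in the frame of case between 0 and 0.058 m and x of bracket_mid in the frame of case between -0.08 and 0.014 m and y of bracket_mid in the frame of case between 0.008 and 0.132 m and z of bracket_mid in the frame of case between 0 and 0.058 m), for 0.2 s.
At the end, for the whole second after the job is handed in: Wing nut, spacer and bracket lie at rest inside the compartment, below the level of the deck, and the cover is shut to within 5 mm (all of step 4 and value of joint cover below 0.005 m and linear speed of each of wingnut, spacer, bracket below 0.02 m/s); the robot touches nothing.
It fails at once if the bottle was shifted by more than 20 mm (distance of bottle from where it was at the start of the episode above 0.02 m).
It fails at once if the flange was shifted by more than 20 mm (distance of flange from where it was at the start of the episode above 0.02 m).
It fails at once if the can was shifted by more than 20 mm (distance of can from where it was at the start of the episode above 0.02 m).
It fails at once if the screwdriver was shifted by more than 20 mm (distance of screwdriver from where it was at the start of the episode above 0.02 m).
It fails at once if the glass gauge tube was knocked (over 5 N) (contact force between gauge and the arm above 5 N or contact force between gauge and the fingers above 5 N).
It also fails if it takes over 72 s, if anything falls off the work surface, if the arm or the gripper's body presses on something with over 40 N, if the wrist force passes 120 N, or if a joint passes its speed limit or range.

## Working session

There is one attempt and no reset: what is moved stays moved. The work goes in short steps, Python scripts to look and compute and a shell command to move; the robot and the scene stay as the last step left them, time stands still between calls to the robot, and variables do not carry over. Pictures are saved under pics/ and viewed, at most 14 in all, crops included, and the job is handed in when it is done.

```bash
mkdir -p pics; cat > h.py <<'E'
import numpy as np, cv2
from station import monitor, cams, workorder
def snap(n,f=None,crop=None,scale=1):
    d=cams.get_image(n); im=d["pixels"]
    np.savez(f"pics/{f or n}.npz",**d)
    o=im[:,:,::-1]
    if crop: o=o[crop[1]:crop[3],crop[0]:crop[2]]
    o=cv2.resize(np.ascontiguousarray(o),None,fx=scale,fy=scale,interpolation=cv2.INTER_CUBIC)
    cv2.imwrite(f"pics/{f or n}.png",o); return d
def ray(d,u,v,z):
    T=d["T"]; r=T[:3,:3]@np.array([(u-d["cx"])/d["fx"],(v-d["cy"])/d["fy"],1]); o=T[:3,3]
    return o+r*(z-o[2])/r[2]
def proj(d,p):
    T=d["T"]; c=T[:3,:3].T@(np.asarray(p)-T[:3,3]); return np.array([d["fx"]*c[0]/c[2]+d["cx"],d["fy"]*c[1]/c[2]+d["cy"]])
E
python3 - <<'E'
from h import *
a=snap("top");b=snap("scene")
print(a["T"].round(3),b["T"].round(3),a["fx"]);s=monitor.sense();print(s["ee_rot"],s["tcp_pos"],s["time_s"])
E
```

```text
[[ 0.103 -0.972  0.211  0.426]
 [-0.995 -0.1    0.026 -0.013]
 [-0.004 -0.213 -0.977  0.808]
 [ 0.     0.     0.     1.   ]] [[ 0.198  0.559 -0.805  1.28 ]
 [ 0.98  -0.129  0.151 -0.145]
 [-0.02  -0.819 -0.573  0.61 ]
 [ 0.     0.     0.     1.   ]] 376.08724942373226
[[-9.61656817e-01  2.74254964e-01 -6.17332444e-04]
 [ 2.74255600e-01  9.61655646e-01 -1.51154927e-03]
 [ 1.79111338e-04 -1.62289854e-03 -9.99998667e-01]] [0.15750199 0.55248488 0.20469672] 0.1
```

View pics/top.png

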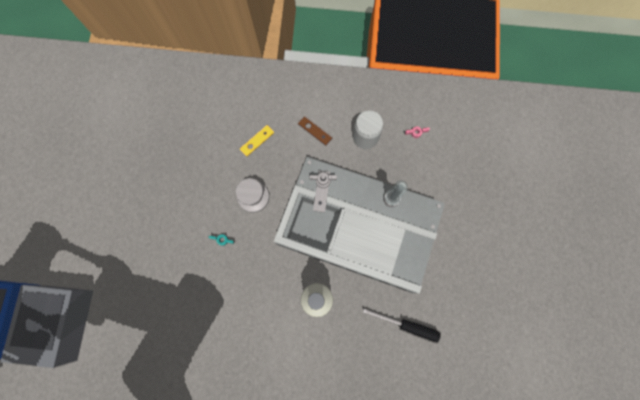

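View pics/scene.png

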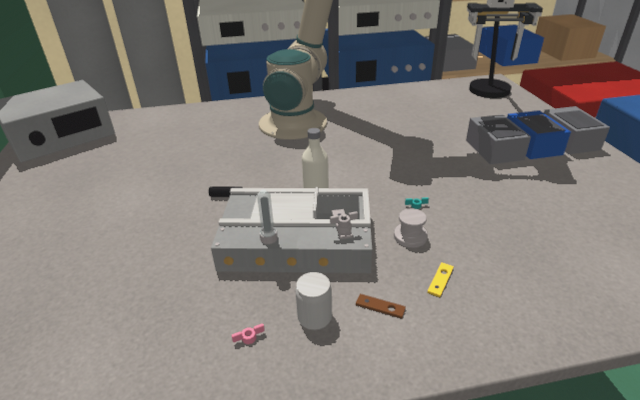

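The top view shows the case turned about 20°, with its corners near (306,159), (275,240), (419,290) and (440,207). The stack is at (322,177), the bracket end at (320,208), the lip near (338,222), the gauge at (397,192) and the bottle at (316,300). The scene view shows the same layout, and the pink and turquoise nuts are lying on the bench.

```bash
python3 - <<'E'
from h import *
d=np.load("pics/top.npz")
P=[ray(d,*p,.066)[:2] for p in [(306,159),(275,240),(419,290),(440,207)]]
print(np.round(P,3))
y=(P[0]-P[3]+P[1]-P[2]); print("yaw",np.degrees(np.arctan2(-y[0],y[1])),"centre",np.mean(P,0))
print("stud",ray(d,322,177,.1),"gauge foot",ray(d,392,203,.06),"bottle top",ray(d,317,293,.17),"lip",ray(d,338,222,.08),"brk end",ray(d,320,208,.074))
im=d["pixels"][140:310,210:450,::-1]
cv2.imwrite("pics/c1.png",cv2.resize(im,None,fx=3.3,fy=3.3,interpolation=cv2.INTER_CUBIC))
E
```

```text
[[ 0.681  0.051]
 [ 0.507  0.093]
 [ 0.44  -0.195]
 [ 0.607 -0.229]]
yaw -13.901720599652199 centre [ 0.55870125 -0.0699982 ]
stud [0.63554063 0.01277629 0.1       ] gauge foot [ 0.60711926 -0.13339793  0.06      ] bottle top [ 0.41559037 -0.00218391  0.17      ] lip [ 0.55326602 -0.02727195  0.08      ] brk end [0.57880584 0.01100485 0.074     ]
```

View pics/c1.png

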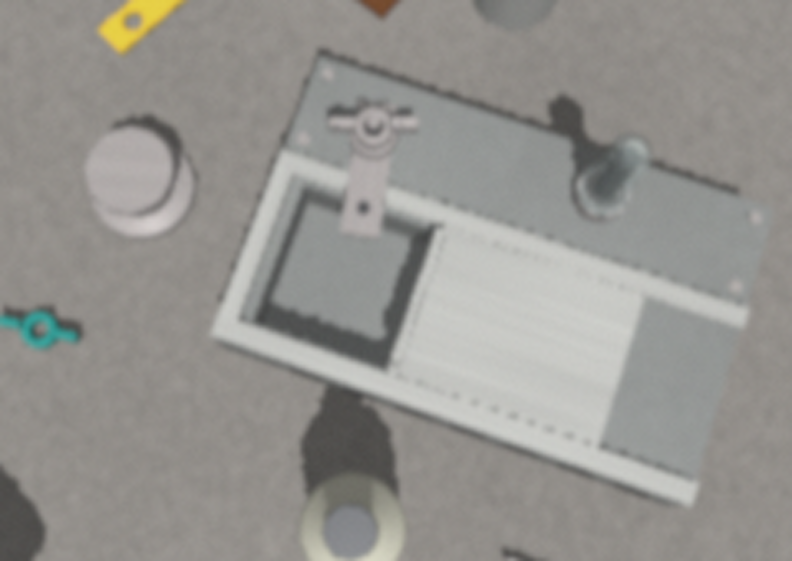

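```bash
python3 -m jog '[[[-0.04,-0.03,0],0.14],[[-0.08,-0.055,0],0.29],[[-0.115,-0.082,-0.01],0.44],[[-0.15,-0.11,-0.02],0.59],[[-0.19,-0.135,-0.03],0.74],[[-0.22,-0.16,-0.03],0.89],[[-0.25,-0.18,-0.03],1.04],[[-0.28,-0.2,-0.03],1.18]]' 60; python3 - <<'E'
from h import *
s=monitor.sense();print(s["ee_rot"].round(4) if hasattr(s["ee_rot"],'round') else s["ee_rot"],s["q"])
E
```

```text
time_s: 0.9
tcp_pos: [0.3726, 0.2823, 0.2354]
ee_rot: [[-0.107, 0.994, -0.0], [0.994, 0.107, 0.0], [0.0, -0.0, -1.0]]
wrist_force: [0.9, 0.5, -0.0]
finger_gap: 0.601
gripper_force: 0.0
[[-1.066e-01  9.943e-01 -2.000e-04]
 [ 9.943e-01  1.066e-01  0.000e+00]
 [ 1.000e-04 -2.000e-04 -1.000e+00]] [2.86077232e+01 5.46203081e+00 9.52940263e+01 6.70798560e-03
 7.92521894e+01 2.24890865e+01]
```

```bash
python3 -m jog '[[[-0.04,0.025,0],0],[[-0.08,0.05,0],0],[[-0.12,0.075,0],0],[[-0.16,0.1,0],0],[[-0.2,0.125,0],0],[[-0.24,0.15,0],0],[[-0.28,0.175,0],0],[[-0.305,0.19,0],0]]'; python3 -m jog '[[[0,0,0],0],[[0,0,0],0]]'; python3 - <<'E'
from h import *
d=snap("wrist","w1");print(d["T"].round(3),d["fx"])
E
```

```text
time_s: 1.7
tcp_pos: [0.5969, -0.0008, 0.2346]
ee_rot: [[-0.111, 0.994, -0.0], [0.994, 0.111, -0.001], [-0.001, -0.0, -1.0]]
wrist_force: [0.0, 0.5, -0.5]
finger_gap: 0.599
gripper_force: 0.0
time_s: 1.9
tcp_pos: [0.5948, 0.0022, 0.2346]
ee_rot: [[-0.112, 0.994, -0.002], [0.994, 0.112, 0.001], [0.001, -0.002, -1.0]]
wrist_force: [0.9, 0.5, 1.0]
finger_gap: 0.595
gripper_force: 0.0
[[ 0.994  0.108  0.028  0.586]
 [ 0.111 -0.955 -0.275  0.082]
 [-0.003  0.277 -0.961  0.413]
 [ 0.     0.     0.     1.   ]] 302.0597030645208
```

View pics/w1.png

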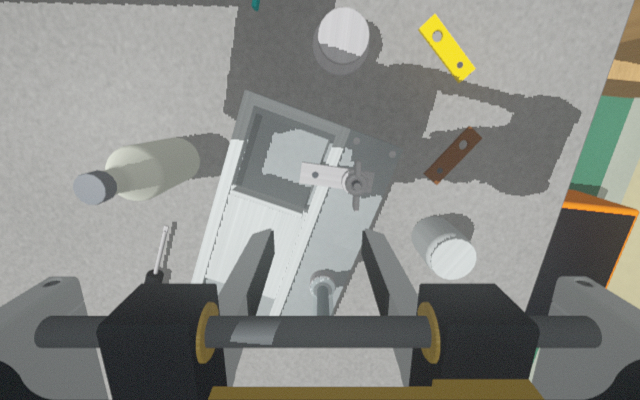

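The wrist view shows the wing nut hub near (355,181), with its wings running vertically, and the bracket running left to (302,174). The case's +y end is at the top left. I'll zoom in and compute positions.

```bash
python3 - <<'E'
from h import *
d=np.load("pics/w1.npz")
im=d["pixels"][80:230,220:420,::-1]
cv2.imwrite("pics/c2.png",cv2.resize(im,None,fx=4,fy=4,interpolation=cv2.INTER_CUBIC))
E
```

```text
(no output)
```

View pics/c2.png

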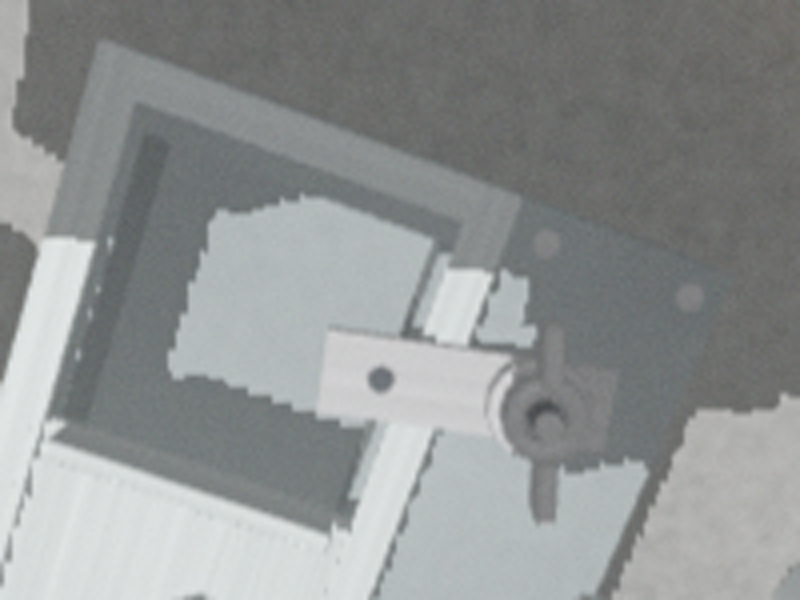

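```bash
cat > an.py <<'E'
from h import *
from scipy.optimize import least_squares
d=np.load("pics/w1.npz")
P=lambda u,v,z: ray(d,220+u/4,80+v/4,z)
A=P(100,42,.068);B=P(522,197,.068);  # case (-95,150),(28,150)
x=(B-A)[:2]; L=np.linalg.norm(x); x/=L; yaw=np.arctan2(x[1],x[0]); print("len",L,"yaw",np.degrees(yaw))
y=np.array([-x[1],x[0]]); c=(A+B)[:2]/2-x*(-.0335)-y*.15; print("case",c)
t=lambda p:np.round([(p[:2]-c)@x,(p[:2]-c)@y],4)
for n,p in dict(stud=P(547,423,.106),hub=P(543,408,.1),spc=P(540,415,.1),w1=P(551,328,.108),w2=P(543,522,.108),b1=P(332,328,.074),b2=P(318,415,.074),b3=P(618,368,.074),lipA=P(53,425,.085),lipB=P(335,533,.085)).items(): print(n,p.round(4),t(p))
q=ray(np.load("pics/top.npz"),322,177,.1);print("top stud",t(q))
for n,p in dict(bottle=np.array([.4156,-.0022]),gauge=np.array([.607,-.133])).items(): print(n,t(p))
for n,u,v,z in [("bottletop",96,188,.17),("gaugetop",322,318,.168),("gaugefoot",322,285,.06)]: print(n,ray(d,u,v,z),t(ray(d,u,v,z)))
E
python3 an.py
```

```text
len 0.12211019637001344 yaw -13.148079707962607
case [ 0.56263641 -0.07262066]
stud [0.6341 0.0124 0.106 ] [0.0502 0.0991]
hub [0.6334 0.015  0.1   ] [0.0489 0.1014]
spc [0.6328 0.013  0.1   ] [0.0489 0.0994]
w1 [0.6311 0.0376 0.108 ] [0.0416 0.1229]
w2 [ 0.6367 -0.014   0.108 ] [0.0588 0.0739]
b1 [0.5747 0.0257 0.074 ] [-0.0106  0.0985]
b2 [5.732e-01 1.000e-04 7.400e-02] [-0.0063  0.0732]
b3 [0.6568 0.0234 0.074 ] [0.0699 0.1149]
lipA [ 0.5002 -0.0084  0.085 ] [-0.0754  0.0484]
lipB [ 0.5817 -0.0313  0.085 ] [0.0092 0.0446]
top stud [0.0516 0.0997]
bottle [-0.1592  0.0351]
gauge [ 0.0569 -0.0487]
bottletop [0.40888701 0.00087263 0.17      ] [-0.1664  0.0366]
gaugetop [ 0.61046671 -0.10554961  0.168     ] [ 0.0541 -0.0212]
gaugefoot [ 0.61538262 -0.13725545  0.06      ] [ 0.0661 -0.0509]
```

```bash
python3 -m jog '[[[0.006,0.04,0.02],0],[[0.006,0.04,0.06],0],[[0.006,0.04,0.1],0],[[0.006,0.04,0.105],0],[[0.006,0.04,0.105],0],[[0.006,0.04,0.105],0]]' 55; python3 - <<'E'
from h import *
d=snap("wrist","w2",(220,100,420,330),2.6)
print([proj(d,(.634,.0125,z)) for z in(.1,.106)])
E
```

```text
time_s: 2.55
tcp_pos: [0.6355, 0.0133, 0.1329]
ee_rot: [[-0.114, 0.994, 0.004], [0.994, 0.114, -0.0], [-0.0, 0.004, -1.0]]
wrist_force: [0.9, -0.1, 0.0]
finger_gap: 0.548
gripper_force: 0.0
[array([315.97717113, 224.49858252]), array([315.96113689, 227.4823055 ])]
```

View pics/w2.png

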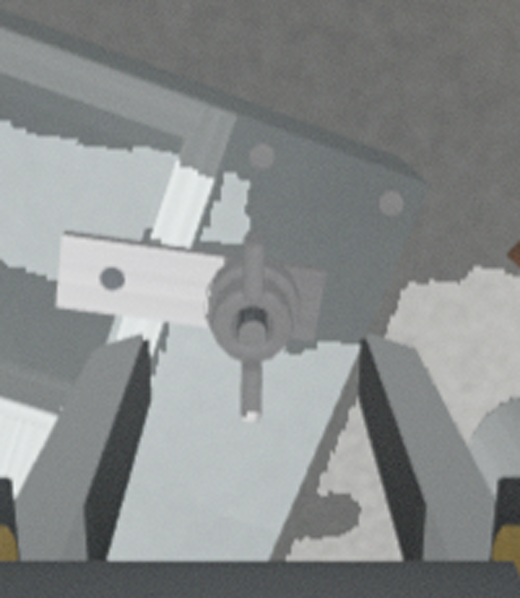

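The hub is centred between the fingers at about (317,224), against a predicted (316,224.5). I'll descend and grip.

```bash
python3 -m jog '[[[0,0,0.02],0],[[0,0,0.036],0],[[0,0,0.043],0],[[0,0,0.043],0]]'; python3 -m jog '[[[0,0,0],0],[[0,0,0],0],[[0,0,0],0],[[0,0,0],0],[[0,0,0],0]]' 5;  python3 -m jog '[[[0,0,0],0],[[0,0,-0.01],0],[[0,0,-0.025],0],[[0,0,-0.05],0],[[0,0,-0.06],0],[[0,0,-0.06],0]]'
```

```text
time_s: 3.0
tcp_pos: [0.6346, 0.0127, 0.0881]
ee_rot: [[-0.113, 0.994, 0.001], [0.994, 0.113, 0.0], [-0.0, 0.001, -1.0]]
wrist_force: [-0.2, -0.3, -0.9]
finger_gap: 0.55
gripper_force: 0.0
time_s: 3.5
tcp_pos: [0.6347, 0.0127, 0.088]
ee_rot: [[-0.113, 0.994, 0.001], [0.994, 0.113, 0.0], [-0.0, 0.001, -1.0]]
wrist_force: [-0.4, -0.1, 1.4]
finger_gap: 0.24
gripper_force: 30.0
time_s: 4.1
tcp_pos: [0.6355, 0.0126, 0.1494]
ee_rot: [[-0.113, 0.994, 0.004], [0.994, 0.113, -0.0], [-0.001, 0.004, -1.0]]
wrist_force: [-0.7, 0.7, 0.0]
finger_gap: 0.241
gripper_force: 30.0
```

```bash
python3 -m jog '[[[0.01,-0.03,0],0.1],[[0.02,-0.06,0],0.2],[[0.03,-0.08,0],0.3],[[0.0355,-0.0925,0],0.34],[[0.0355,-0.0925,0.03],0.34],[[0.0355,-0.0925,0.06],0.34],[[0.0355,-0.0925,0.06],0.34]]'; python3 an.py | head -2; python3 - <<'E'
from h import *
d=snap("wrist","w3",(160,60,480,340),1.8)
E
```

```text
time_s: 4.8
tcp_pos: [0.5341, 0.0378, 0.0833]
ee_rot: [[0.225, 0.974, -0.01], [0.974, -0.225, 0.001], [-0.002, -0.01, -1.0]]
wrist_force: [-0.6, 0.3, -0.8]
finger_gap: 0.244
gripper_force: 30.0
len 0.12211019637001344 yaw -13.148079707962607
case [ 0.56263641 -0.07262066]
```

View pics/w3.png

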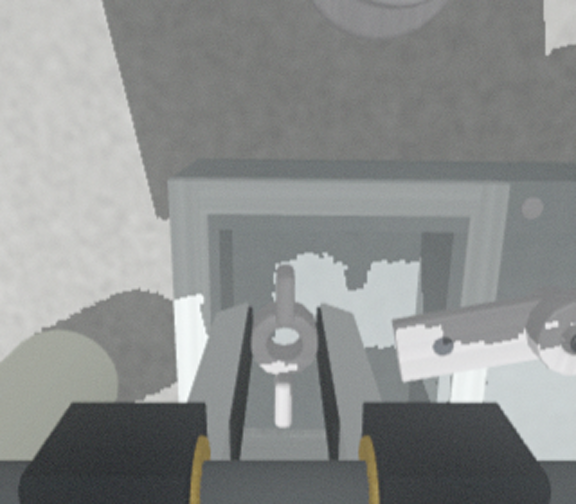

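The nut is held upright over the compartment. The left finger is near the -x wall, so I'll nudge 3 mm in +x while descending.

```bash
python3 -m jog '[[[0,0.003,0],0],[[0,0.003,0],0],[[0,0.003,0],0]]'; python3 -m jog '[[[0,0,0.02],0],[[0,0,0.04],0],[[0,0,0.06],0],[[0,0,0.06],0],[[0,0,0.06],0]]'
```

```text
time_s: 5.15
tcp_pos: [0.5425, 0.0368, 0.0887]
ee_rot: [[0.225, 0.974, 0.002], [0.974, -0.225, -0.0], [0.0, 0.002, -1.0]]
wrist_force: [-0.2, -0.4, -0.7]
finger_gap: 0.237
gripper_force: 30.0
time_s: 5.65
tcp_pos: [0.5418, 0.0368, 0.0281]
ee_rot: [[0.225, 0.974, 0.001], [0.974, -0.225, 0.0], [0.0, 0.001, -1.0]]
wrist_force: [-0.7, 0.6, -0.1]
finger_gap: 0.238
gripper_force: 30.0
```

```bash
python3 -m jog '[[[0,0,0.005],0],[[0,0,0.009],0],[[0,0,0.009],0]]'; python3 -m jog '[[[0,0,0],0],[[0,0,0],0],[[0,0,0],0]]' 31; python3 -m jog '[[[0,0,-0.04],0],[[0,0,-0.085],0],[[0,0,-0.125],0],[[-0.001,0.035,-0.125],-0.14],[[-0.002,0.07,-0.125],-0.28],[[-0.003,0.0945,-0.125],-0.42],[[-0.003,0.0945,-0.125],-0.56],[[-0.003,0.0945,-0.125],-0.7]]'
```

```text
time_s: 5.95
tcp_pos: [0.5413, 0.0369, 0.0185]
ee_rot: [[0.225, 0.974, 0.0], [0.974, -0.225, 0.0], [0.0, 0.0, -1.0]]
wrist_force: [-0.8, 0.3, -1.2]
finger_gap: 0.236
gripper_force: 30.0
time_s: 6.25
tcp_pos: [0.5416, 0.0369, 0.0187]
ee_rot: [[0.225, 0.974, 0.001], [0.974, -0.225, 0.0], [0.0, 0.001, -1.0]]
wrist_force: [-0.3, 0.1, -0.1]
finger_gap: 0.312
gripper_force: 0.0
time_s: 7.05
tcp_pos: [0.6335, 0.0124, 0.143]
ee_rot: [[-0.46, 0.888, -0.0], [0.888, 0.46, 0.0], [0.0, -0.0, -1.0]]
wrist_force: [-0.4, -0.5, -0.1]
finger_gap: 0.308
gripper_force: 0.0
```

```bash
python3 -m jog '[[[0,0,0],-0.14],[[0,0,0],-0.28],[[0,0,0],-0.42],[[0,0,0],-0.56],[[0,0,0],-0.7],[[0,0,0],-0.87],[[0,0,0],-0.87],[[0,0,0],-0.87]]' 50
```

```text
time_s: 7.85
tcp_pos: [0.6327, 0.0127, 0.1435]
ee_rot: [[-0.974, 0.228, 0.0], [0.228, 0.974, 0.0], [0.0, 0.0, -1.0]]
wrist_force: [-0.5, 0.1, 0.3]
finger_gap: 0.499
gripper_force: 0.0
```

```bash
python3 -m jog '[[[-0.001,0,0.03],0],[[-0.001,0,0.055],0],[[-0.001,0,0.067],0],[[-0.001,0,0.067],0],[[-0.001,0,0.067],0]]'; python3 -m jog '[[[0,0,0],0],[[0,0,0],0],[[0,0,0],0],[[0,0,0],0]]' 5;  python3 -m jog '[[[0,0,0],0],[[0,0,-0.01],0],[[0,0,-0.025],0],[[0,0,-0.05],0],[[0,0,-0.055],0],[[0,0,-0.055],0]]'
```

```text
time_s: 8.35
tcp_pos: [0.6343, 0.0124, 0.0771]
ee_rot: [[-0.974, 0.227, 0.001], [0.227, 0.974, 0.0], [-0.001, 0.0, -1.0]]
wrist_force: [-0.3, 0.1, 0.3]
finger_gap: 0.504
gripper_force: 0.0
time_s: 8.75
tcp_pos: [0.6345, 0.0124, 0.0776]
ee_rot: [[-0.974, 0.226, 0.002], [0.226, 0.974, -0.0], [-0.002, 0.0, -1.0]]
wrist_force: [-0.7, -0.3, 3.6]
finger_gap: 0.304
gripper_force: 30.0
time_s: 9.35
tcp_pos: [0.6343, 0.0125, 0.1324]
ee_rot: [[-0.974, 0.226, 0.002], [0.226, 0.974, -0.0], [-0.002, 0.0, -1.0]]
wrist_force: [0.6, -0.1, -0.5]
finger_gap: 0.302
gripper_force: 30.0
```

```bash
python3 -m jog '[[[0.04,-0.004,0],0],[[0.08,-0.008,0],0],[[0.11,-0.011,0],0],[[0.11,-0.011,0],0],[[0.11,-0.011,0],0],[[0.11,-0.011,0.03],0],[[0.11,-0.011,0.07],0],[[0.11,-0.011,0.07],0]]'; python3 -m jog '[[[0,0,0],0],[[0,-0.01,0],0],[[0,-0.02,0],0],[[0,-0.03,0],0],[[0,-0.04,0],0],[[0,-0.05,0],0],[[0,-0.05,0],0],[[0,-0.05,0],0]]'
```

```text
time_s: 10.15
tcp_pos: [0.5212, 0.0266, 0.057]
ee_rot: [[-0.974, 0.226, -0.01], [0.226, 0.974, 0.001], [0.01, -0.001, -1.0]]
wrist_force: [-0.5, 0.3, -0.5]
finger_gap: 0.302
gripper_force: 30.0
time_s: 10.95
tcp_pos: [0.5117, -0.0229, 0.0612]
ee_rot: [[-0.974, 0.226, -0.002], [0.226, 0.974, -0.001], [0.002, -0.001, -1.0]]
wrist_force: [-0.1, -0.3, -0.0]
finger_gap: 0.305
gripper_force: 30.0
```

```bash
python3 -m jog '[[[0,0.004,0],0],[[0,0.008,0],0],[[0,0.008,0.02],0],[[0,0.008,0.042],0],[[0,0.008,0.042],0],[[0,0.008,0.042],0]]';  python3 -m jog '[[[0,0,0],0],[[0,0,0],0],[[0,0,0],0]]' 36; python3 -m jog '[[[0,0,-0.04],0],[[0,0,-0.08],0],[[0,0,-0.12],0],[[0,0,-0.15],0],[[0,0,-0.15],0],[[0,0,-0.15],0]]'; python3 - <<'E'
from h import *
d=snap("wrist","w4",(100,0,500,330),1.7)
E
```

```text
time_s: 11.55
tcp_pos: [0.5144, -0.0138, 0.0193]
ee_rot: [[-0.974, 0.225, -0.001], [0.225, 0.974, 0.0], [0.001, -0.0, -1.0]]
wrist_force: [0.1, 0.5, 0.4]
finger_gap: 0.308
gripper_force: 30.0
time_s: 11.85
tcp_pos: [0.5153, -0.0144, 0.0203]
ee_rot: [[-0.974, 0.226, 0.002], [0.226, 0.974, -0.0], [-0.002, 0.0, -1.0]]
wrist_force: [-0.6, -0.4, 0.4]
finger_gap: 0.358
gripper_force: 0.0
time_s: 12.45
tcp_pos: [0.5147, -0.0144, 0.1701]
ee_rot: [[-0.974, 0.226, 0.002], [0.226, 0.974, -0.0], [-0.002, 0.0, -1.0]]
wrist_force: [-0.5, 0.9, -0.4]
finger_gap: 0.361
gripper_force: 0.0
```

View pics/w4.png

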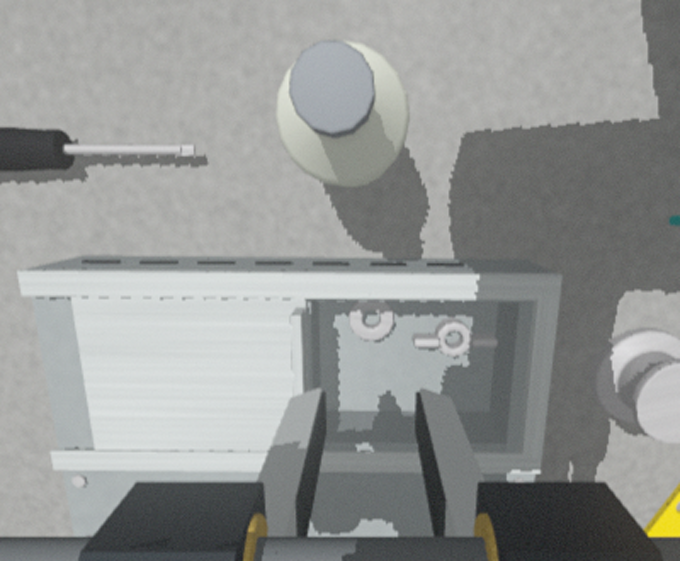

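The spacer (crop 372,320) and wing nut (453,338) are both in the compartment, and the cover is parked fully open. The bracket is next.

```bash
python3 -m jog '[[[-0.03,0.02,0],-0.1],[[-0.06,0.0416,0],-0.2],[[-0.0604,0.0416,0],-0.2],[[-0.0604,0.0416,0.04],-0.2],[[-0.0604,0.0416,0.05],-0.2],[[-0.0604,0.0416,0.05],-0.2],[[-0.0604,0.0416,0.05],-0.2]]' 45; python3 - <<'E'
from h import *
d=snap("wrist","w5",(170,0,490,330),1.8)
print([proj(d,p)for p in[(.574,.013,.074),(.583,.0125,.074)]])
E
```

```text
time_s: 13.2
tcp_pos: [0.5825, 0.0123, 0.1196]
ee_rot: [[-1.0, 0.028, -0.001], [0.028, 1.0, 0.0], [0.001, 0.0, -1.0]]
wrist_force: [0.5, -0.2, -0.4]
finger_gap: 0.449
gripper_force: 0.0
[array([318.22151979, 208.23286333]), array([317.90726582, 219.11622742])]
```

View pics/w5.png

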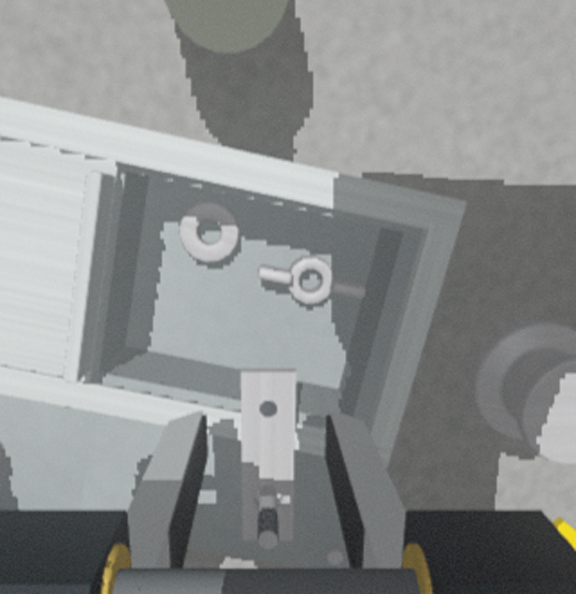

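The bracket is aligned with and centred between the fingers, with its end edge at about (319,206).

```bash
python3 -m jog '[[[0,0,0.03],0],[[0,0,0.05],0],[[0,0,0.056],0],[[0,0,0.056],0],[[0,0,0.056],0]]'; python3 -m jog '[[[0,0,0],0],[[0,0,0],0],[[0,0,0],0],[[0,0,0],0]]' 5;  python3 -m jog '[[[0,0,0],0],[[0,0,-0.005],0],[[0,0,-0.015],0],[[0,0,-0.03],0],[[0,0,-0.05],0],[[0,0,-0.07],0],[[0,0,-0.07],0],[[0,0,-0.07],0]]'
```

```text
time_s: 13.75
tcp_pos: [0.584, 0.0124, 0.0649]
ee_rot: [[-1.0, 0.028, 0.003], [0.028, 1.0, -0.0], [-0.003, -0.0, -1.0]]
wrist_force: [0.0, -0.1, 0.8]
finger_gap: 0.45
gripper_force: 0.0
time_s: 14.15
tcp_pos: [0.5833, 0.0125, 0.0641]
ee_rot: [[-1.0, 0.028, 0.001], [0.028, 1.0, -0.0], [-0.001, 0.0, -1.0]]
wrist_force: [-0.8, -0.3, 2.0]
finger_gap: 0.248
gripper_force: 30.0
time_s: 14.95
tcp_pos: [0.5828, 0.0126, 0.1336]
ee_rot: [[-1.0, 0.028, 0.0], [0.028, 1.0, 0.0], [-0.0, 0.0, -1.0]]
wrist_force: [-1.0, -0.0, -1.2]
finger_gap: 0.253
gripper_force: 30.0
```

```bash
python3 -m jog '[[[0.005,0.006,0],0.14],[[0.01,0.012,0],0.28],[[0.015,0.0178,0],0.42],[[0.015,0.0178,0],0.56],[[0.015,0.0178,0],0.7],[[0.015,0.0178,0],0.84],[[0.015,0.0178,0],0.98],[[0.015,0.0178,0],1.12]]';  python3 -m jog '[[[0,0,0],0.14],[[0,0,0],0.28],[[0,0,0],0.42],[[0,0,0],0.56],[[0,0,0],0.652],[[0,0,0],0.652],[[0,0,0],0.652],[[0,0,0],0.652]]'; python3 - <<'E'
from h import *
d=snap("wrist","w6",(160,60,480,340),1.8)
E
```

```text
time_s: 15.75
tcp_pos: [0.5672, 0.0309, 0.1318]
ee_rot: [[-0.405, 0.914, -0.003], [0.914, 0.405, 0.0], [0.002, -0.003, -1.0]]
wrist_force: [-0.4, 0.8, -0.6]
finger_gap: 0.251
gripper_force: 30.0
time_s: 16.55
tcp_pos: [0.568, 0.0308, 0.1329]
ee_rot: [[0.226, 0.974, -0.001], [0.974, -0.226, 0.0], [-0.0, -0.001, -1.0]]
wrist_force: [-0.5, 0.8, -1.1]
finger_gap: 0.25
gripper_force: 30.0
```

View pics/w6.png

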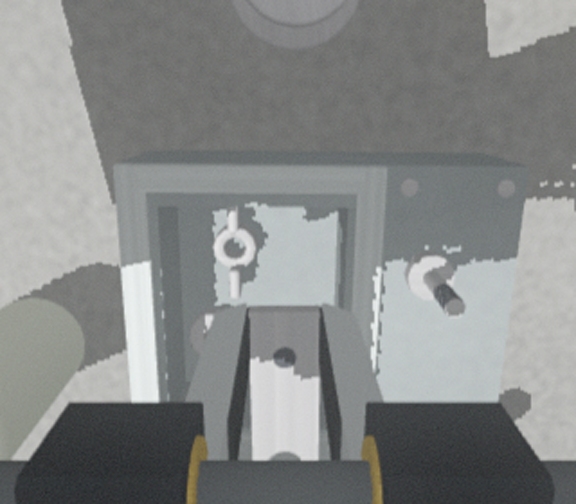

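The bracket is held along case y above the compartment, clear of the nut. I'll lower it and release.

```bash
python3 -m jog '[[[0,0,0.03],0],[[0,0,0.06],0],[[0,0,0.085],0],[[0,0,0.093],0],[[0,0,0.093],0],[[0,0,0.093],0]]';  python3 -m jog '[[[0,0,0],0],[[0,0,0],0],[[0,0,0],0],[[0,0,0],0]]' 31; python3 -m jog '[[[0,0,-0.04],0],[[0,0,-0.08],0],[[0,0,-0.12],0],[[0,0,-0.15],0],[[0,0,-0.15],0],[[0,0,-0.15],0]]'; python3 - <<'E'
from h import *
d=snap("wrist","w7",(160,60,480,340),1.8);d=snap("top","t7",(260,150,360,300),3)
a=cv2.imread("pics/w7.png");b=cv2.imread("pics/t7.png");b=cv2.resize(b,(220,330));c=np.zeros((504,800,3),np.uint8);c[:,:576]=a[:504,:576];c[:330,578:798]=b;cv2.imwrite("pics/m7.png",c)
E
```

```text
time_s: 17.2
tcp_pos: [0.5693, 0.0307, 0.0414]
ee_rot: [[0.227, 0.974, 0.002], [0.974, -0.227, -0.0], [0.0, 0.002, -1.0]]
wrist_force: [1.1, -0.4, 0.5]
finger_gap: 0.249
gripper_force: 30.0
time_s: 17.6
tcp_pos: [0.5687, 0.0308, 0.041]
ee_rot: [[0.227, 0.974, 0.001], [0.974, -0.227, 0.0], [0.0, 0.001, -1.0]]
wrist_force: [0.3, -0.3, 0.0]
finger_gap: 0.309
gripper_force: 0.0
time_s: 18.2
tcp_pos: [0.5683, 0.0307, 0.1908]
ee_rot: [[0.227, 0.974, 0.001], [0.974, -0.227, -0.0], [0.0, 0.001, -1.0]]
wrist_force: [-0.5, -0.1, 0.6]
finger_gap: 0.314
gripper_force: 0.0
```

View pics/m7.png

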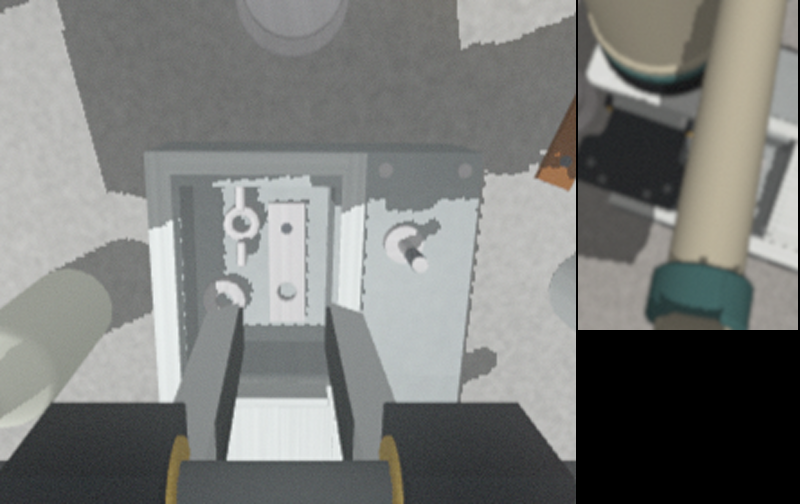

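All three parts lie flat in the compartment: the nut at crop (240,222), the spacer at (228,295) and the bracket around (287,260). Next I'll go behind the lip with the fingers closed.

```bash
python3 -m jog '[[[-0.03,-0.003,0],-0.14],[[-0.06,-0.006,0],-0.28],[[-0.09,-0.01,0],-0.42],[[-0.12,-0.015,0],-0.56],[[-0.137,-0.015,0],-0.7],[[-0.137,-0.015,0],-0.84],[[-0.137,-0.015,0],-0.98],[[-0.137,-0.015,0],-1.12]]' 0;  python3 -m jog '[[[0,0,0],-0.14],[[0,0,0],-0.28],[[0,0,0],-0.45],[[0,0,0],-0.45],[[0,0,0],-0.45],[[0,0,0.04],-0.45],[[0,0,0.07],-0.45],[[0,0,0.07],-0.45]]'
```

```text
time_s: 19.1
tcp_pos: [0.5214, -0.0992, 0.1883]
ee_rot: [[-0.781, 0.625, -0.004], [0.625, 0.781, 0.001], [0.004, -0.001, -1.0]]
wrist_force: [0.0, -0.0, 0.3]
finger_gap: 0.006
gripper_force: 0.0
time_s: 19.9
tcp_pos: [0.519, -0.0981, 0.1163]
ee_rot: [[-0.973, 0.23, -0.009], [0.23, 0.973, 0.003], [0.01, 0.001, -1.0]]
wrist_force: [-0.6, -0.9, -0.7]
finger_gap: 0.005
gripper_force: 0.0
```

```bash
python3 -m jog '[[[0,0,0.02],0],[[0,0,0.04],0],[[0,0,0.047],0],[[0,0,0.047],0]]';  python3 -m jog '[[[0,0.01,0],0],[[0,0.02,0],0],[[0,0.03,0],0],[[0,0.04,0],0],[[0,0.05,0],0],[[0,0.06,0],0],[[0,0.07,0],0],[[0,0.08,0],0]]'
```

```text
time_s: 20.3
tcp_pos: [0.5225, -0.0992, 0.0735]
ee_rot: [[-0.974, 0.229, -0.001], [0.229, 0.974, 0.0], [0.001, 0.0, -1.0]]
wrist_force: [-0.2, -0.5, -0.0]
finger_gap: 0.008
gripper_force: 0.0
time_s: 21.1
tcp_pos: [0.5414, -0.0206, 0.0735]
ee_rot: [[-0.974, 0.228, 0.001], [0.228, 0.974, -0.0], [-0.001, -0.0, -1.0]]
wrist_force: [-0.3, -3.9, 2.0]
finger_gap: 0.001
gripper_force: 1.7
```

```bash
python3 -m jog '[[[0,0.01,0],0],[[0,0.02,0],0],[[0,0.03,0],0],[[0,0.04,0],0],[[0,0.05,0],0],[[0,0.055,0],0],[[0,0.055,0],0]]'
```

```text
time_s: 21.8
tcp_pos: [0.5526, 0.0339, 0.073]
ee_rot: [[-0.974, 0.227, -0.002], [0.227, 0.974, 0.002], [0.002, 0.002, -1.0]]
wrist_force: [0.0, 0.5, 1.0]
finger_gap: 0.005
gripper_force: 0.0
```

```bash
python3 -m jog '[[[0,0.003,0],0],[[0,0.006,0],0],[[0,0.009,0],0],[[0,0.012,0],0]]'; python3 -m jog '[[[0,0.002,0],0],[[0,0.004,0],0]]'
```

```text
time_s: 22.2
tcp_pos: [0.5548, 0.044, 0.073]
ee_rot: [[-0.974, 0.228, -0.003], [0.228, 0.974, 0.0], [0.003, -0.001, -1.0]]
wrist_force: [-1.6, -1.1, -0.2]
finger_gap: 0.002
gripper_force: 1.4
time_s: 22.4
tcp_pos: [0.5561, 0.048, 0.0731]
ee_rot: [[-0.974, 0.228, -0.002], [0.228, 0.974, 0.0], [0.002, -0.0, -1.0]]
wrist_force: [-2.4, -1.1, -1.2]
finger_gap: 0.003
gripper_force: 1.3
```

```bash
for i in 1 2 3 4 5; do :; done; python3 -m jog '[[[0,0.002,0],0],[[0,0.004,0],0]]' | grep -E "tcp_pos|wrist"; python3 -m jog '[[[0,0.002,0],0],[[0,0.003,0],0]]' | grep -E "tcp_pos|wrist"; python3 - <<'E'
from h import *
d=snap("wrist","w8",(160,60,480,340),1.8)
E
```

```text
tcp_pos: [0.5574, 0.0506, 0.0733]
wrist_force: [-2.5, -8.2, -0.7]
tcp_pos: [0.5574, 0.0507, 0.0733]
wrist_force: [-4.7, -12.9, 0.9]
```

View pics/w8.png

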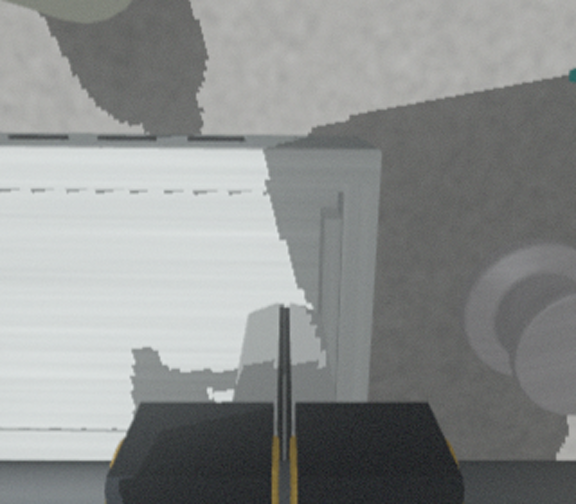

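The force rises to about 14 N with no further travel, and the lip sits at the end stop (crop x about 330), so the cover is shut. I'll back off, rise clear and hand in.

```bash
python3 -m jog '[[[0,-0.01,0],0],[[0,-0.025,0],0],[[0,-0.025,-0.03],0],[[0,-0.025,-0.07],0],[[0,-0.025,-0.11],0],[[0,-0.025,-0.13],0],[[0,-0.025,-0.13],0],[[0,-0.025,-0.13],0]]'; python3 -m jog '[[[0,0,0],0],[[0,0,0],0],[[0,0,0],0]]' | grep -E "tcp|force"; python3 -c "
from station import workorder
print(workorder.job_done())"
```

```text
time_s: 23.65
tcp_pos: [0.5531, 0.0302, 0.2033]
ee_rot: [[-0.974, 0.228, 0.001], [0.228, 0.974, 0.001], [-0.001, 0.001, -1.0]]
wrist_force: [1.3, -0.1, -0.1]
finger_gap: 0.006
gripper_force: 0.0
tcp_pos: [0.5524, 0.0303, 0.2021]
wrist_force: [-0.0, -1.3, 0.6]
gripper_force: 0.0
the job is handed in; nothing more can be done
None
```

The wing nut, spacer and bracket came off the stud in that order and are stowed in the compartment, the cover is pushed against its end stop, and the job was handed in at about 24 s; the hand-in call gave no verdict.

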